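# Nudge the pipe offcut up the sloped gutter to its top stop

## Task

Two round steel parts lie at the bottom of the sloped two-lane wooden gutter. With the fingertips, push the plain pipe offcut (the one of even thickness, not the stepped roller) up its lane and over the small steel ridge, so that it stays parked at the top stop and does not roll back. Only push it, do not pick it up; leave the stepped roller at the bottom and disturb nothing else on the bench.

Things in the scene. Friction and masses are not known exactly. Their poses are not given: they have to be found in the camera images.
- gutter_floor (a point): Fixed wooden gutter with two lanes side by side, 250 mm long, 150 mm wide. Point: its middle, at lane-floor level, 30 mm above the bench. x axis: uphill along the floor (slope 0.10 rad); y: across, to the left looking uphill; z: square to the floor. The lanes are 60 mm wide, centred on y = -35 and +35 mm; three rails, 10 mm wide, at y = -70, 0, +70 mm stand 12 mm above the floor.
- gutter_lip (a point): Low lip across the bottom end of both lanes, 10 mm high, 10 mm thick. Point: foot of its uphill face, on the gutter's centre line at floor level, 108 mm downhill of the gutter's middle; the gutter ends 17 mm further downhill. Axes as gutter_floor. A 40 mm round part at rest against the lip has its centre 17 mm uphill of this point, 20 mm above the floor.
- gutter_ridge (a point): Half-round steel ridge across each lane, 3 mm high, 6 mm wide. Point: its middle on the gutter's centre line at floor level, 75 mm uphill of the gutter's middle. Axes as gutter_floor. It takes a push of a few newtons to roll a part over it; short of it a part rolls back down to the lip.
- gutter_stop (a point): Top stop, a wooden board across both lanes, 34 mm high, 14 mm thick. Point: foot of its downhill face, on the gutter's centre line at floor level, 108 mm uphill of the gutter's middle. Axes as gutter_floor. A 40 mm part parked between ridge and stop has its centre 20 to 22 mm downhill of this face, 20 mm above the floor.
- pipe_center (a point): Plain steel pipe offcut, 40 mm outside diameter, 56 mm long, about 0.13 kg, smooth, open ends, of even thickness over its whole length; lies across one of the two lanes (either one) against the low lip and rolls freely. The point is its centre, half-way along its axis; its y axis is the pipe's axis.
- roller_center (a point): Stepped steel roller: a 40 mm disc, 18 mm wide, in the middle of a 14 mm shaft 56 mm long; lies across the other lane against the low lip. The point is its centre; to be left where it is.
- dark_block: dark wood block, 45 x 75 x 24 mm, lying beside the gutter; loose, origin at the centre of its underside; to be left alone
- wood_wedge: pale wooden wedge, 44 x 93 x 14 mm, lying beside the gutter; loose, origin at the centre of its underside; to be left alone
- nail_jar: glass jar with a lid, 63 mm across, 76 mm tall; loose, origin at the centre of its underside; to be left alone
- turned_bowl: small turned wooden bowl, 69 mm across, 35 mm tall; loose, origin at the centre of its underside; to be left alone
- sanding_block: brown cork sanding block, 59 x 99 x 33 mm; loose, origin at the centre of its underside; to be left alone

How it is judged:
By the outcome, as a careful person would: the job done as asked, in the order asked, and still so for the second after the job is handed in, with the robot touching nothing.
It also fails if it takes over 38 s, if anything falls off the work surface, if the arm or the gripper's body presses on something with over 40 N, if the wrist force passes 120 N, or if a joint passes its speed limit or range.

## Robot

A 6-joint arm with a two-finger parallel gripper is mounted at the origin on a cart in front of the work surface, level with it; the furniture and walls round the work are solid. World frame = base frame: x ahead of the robot, y to its left, z up, the work surface at z = 0. Lengths are in m, angles in degrees, forces in N, time in s.
With the tool pointing down it reaches from about 0.4 to 0.825 m from the base axis. Payload 7 kg.
Tool frame: the origin (TCP) lies at the very end of the fingers, on their centre line; the grasp point (between the pads) lies 19 mm behind it (ctrl.grip_depth is the distance from the TCP to the grasp point, in m); z points along the fingers, y is the line along which they close (so a half turn about z gives the same grasp; the last joint's range is limited). The gripper opens to 88 mm and grips with 3 to 60 N. Pads are 19 mm wide; open, the fingers measure 130 mm over their backs; the gripper's body (78 mm by 193 mm) begins 47 mm behind the grasp point.
Start: joints at [-58.952, 20.546, 0.682, 0, -70.136, -16.507], TCP at [0.169, -0.653, 0.227] pointing down, gripper open.
Joint ranges: [-176.03, 176.03], [-82.01, 121.73], [-58.28, 71.71], [-173.87, 95.51], [-174.79, -0.11], [-173.66, 173.66]. Speed limits (degrees/s): [136.94, 136.94, 172.46, 180, 180, 180].

## Interface

Orientations are given as [roll, pitch, yaw] about the fixed x, y, z axes, in that order (R = Rz(yaw) Ry(pitch) Rx(roll)).
In Python, from plant import get_obs, eyes, ctrl, spotter gives the robot as it stands.
- The arm moves only by the shell command python3 -m crank 'ROWS'. ROWS is JSON, one flat list of numbers, 7 for each row, row after row: the turn, a rotation vector about the tool's x, y, z in rad, then the shift along the tool's x, y, z in mm, then the opening, from 0 (shut) to 1 (fully open). A call has 1 to 5 rows; each row shifts and turns the commanded pose from where the row before left it, along the tool's axes as they then stand; what a row does not reach is not made up. A row lasts 1/8 s, in which the tool goes at most 62.5 mm and 10.7 degrees, less where a joint would pass 70% of its speed; a pose out of reach is approached as far as the arm can. A call is refused whole if a number of a shift passes 62.5 or a number of a turn 0.188, either way. A call with a gripper value outside its range is refused whole. The fingers move at their own pace and stop on an object; the grip force is fixed at half the most. Time passes only in rows, so rows that do not move let the fingers close. It gives the time, the measured TCP pose, the force, the opening and the grip force at its end, in the units of the state.
- get_obs(): the state, without advancing time (a new reading comes with each control period).
- eyes.snapshot(name): name is "side" or "top" or "wrist"; returns the picture (384x512x3 uint8, blue, green, red); there is no depth.
- eyes.camera_model(name): a dict with "fx", "fy", "cx", "cy" (pixels), "extrinsics" (4x4, takes a point from camera to world coordinates). Camera axes: x right, y down, z forward; pixel columns grow to the right and rows downward; lengths in m; the calibration is good to about 2 mm. The wrist camera is an equidistant fisheye: a pixel r from the principal point sees the ray r / f radians off the axis. A picture is of the moment at which its call begins: read the wrist's pose just before it. camera_model takes no time and is no camera call; for the wrist camera it gives the pose at the moment of the call.
- ctrl.close_job(): hands the job in; it is judged then, once.
Trained networks look in the newest picture that a camera, given by its name, has taken for a name from the list of things; names that differ only in an ending like _2 or _b are one class to them, and where a whole thing is asked for, a point or a joint stands for the part that bears it (a point fixed in the world has none). Each returns a list of dicts, best first, with "p" (0 to 1); they miss things now and then, are a little off and sometimes report something else, mostly with a low value. They report only what shows in the picture. A call takes as long as a camera call.
- spotter.outline_of(camera, target): "region" (384x512 bool, what is visible of it) and "rect" ([left, top, width, height] in pixels, round what is visible of it).
- spotter.place_of(camera, target): "location" ([column, row] in pixels: a listed point, or the origin of a listed thing).
The state is a dict: "clock": time; "joint_pos": joint angles; "qvel": joint speeds; "tau": joint torques, N m; "tool_pos": TCP position; "orientation": TCP orientation; "force": force on the tool from outside, world axes, zero at the start; "moment": the same for the moment, N m; "opening": finger opening in m; "gripper_force": force on a finger pad.
Only numpy, scipy, OpenCV 4.12 (cv2) and the standard library are available. Lean on these libraries where they do the work, as an engineer would, in place of code of your own. Each camera call takes 0.05 s, during which the arm holds its last target. There are 200 camera calls.

## Working session

There is one attempt and no reset: what is moved stays moved. The work goes in short steps, Python scripts to look and compute and a shell command to move; the robot and the scene stay as the last step left them, time stands still between calls to the robot, and variables do not carry over. Pictures are saved under pics/ and viewed, at most 10 in all, crops included, and the job is handed in when it is done.

```bash
mkdir -p pics; cat > h.py <<'E'
import numpy as np, cv2
from plant import get_obs, eyes, ctrl, spotter
E
python3 - <<'E'
from h import *
import numpy as np
for c in ["side","top"]:
    im=eyes.snapshot(c); cv2.imwrite(f"pics/{c}0.png",im)
    m=eyes.camera_model(c); print(c,m["fx"],m["cx"],m["cy"],np.round(m["extrinsics"],3).tolist())
    for t in ["gutter_floor","gutter_lip","gutter_ridge","gutter_stop","pipe_center","roller_center"]:
        print(t,[(np.round(d["location"],1).tolist(),round(d["p"],2)) for d in spotter.place_of(c,t)[:2]])
o=get_obs();print(o)
E
```

```text
side 398.3791691524196 258.38575682659615 190.54197354114487 [[0.995, -0.072, 0.065, 0.492], [-0.097, -0.648, 0.756, -0.677], [-0.012, -0.758, -0.652, 0.694], [0.0, 0.0, 0.0, 1.0]]
gutter_floor []
gutter_lip [([251.8, 245.3], 0.78)]
gutter_ridge [([262.0, 183.6], 0.9), ([268.4, 233.3], 0.16)]
gutter_stop [([266.1, 177.0], 0.86)]
pipe_center [([238.0, 225.7], 0.62)]
roller_center [([270.4, 231.0], 0.8)]
top 450.31367057025665 253.4297164027845 194.80739265295676 [[-0.0, -0.988, 0.152, 0.358], [-1.0, 0.001, 0.001, 0.063], [-0.001, -0.152, -0.988, 1.16], [0.0, 0.0, 0.0, 1.0]]
gutter_floor [([262.0, 189.2], 0.76)]
gutter_lip [([307.5, 197.2], 0.97)]
gutter_ridge []
gutter_stop [([223.1, 174.5], 0.75)]
pipe_center [([295.7, 207.9], 0.64)]
roller_center [([303.1, 179.3], 0.62)]
{'clock': 0.7, 'joint_pos': array([-5.89525179e+01,  2.05418808e+01,  6.81051144e-01,  1.04793655e-03,
       -7.01352485e+01, -1.65067994e+01]), 'qvel': array([-0.02711097, -0.07321364,  0.0099414 , -0.00127464,  0.02038339,
       -0.01374504]), 'tau': array([ 3.27585207e-03, -5.82161772e+01,  2.93265134e+01,  7.00138316e+00,
        1.27398520e-02,  6.18690208e-06]), 'tool_pos': array([ 0.16943764, -0.65336244,  0.22660823]), 'orientation': array([-1.79995960e+02,  1.69337081e-04, -1.65458961e+02]), 'force': array([ 0.36841968,  0.1992104 , -0.97676465]), 'moment': array([-0.0122003 , -0.01216488,  0.03477136]), 'gripper_force': 0.0, 'opening': 0.08761980514420159}
```

```bash
python3 - <<'E'
import cv2
a=cv2.imread("pics/side0.png")[110:310,140:400];b=cv2.imread("pics/top0.png")[90:290,140:400]
import numpy as np
cv2.imwrite("pics/c0.png",cv2.resize(np.vstack([a,b])[:],None,fx=1.5,fy=1.5,interpolation=2))
cv2.imwrite("pics/c0.png",cv2.resize(np.hstack([a,b]),None,fx=1.53,fy=1.53,interpolation=2))
E
```

```text
(no output)
```

View pics/c0.png

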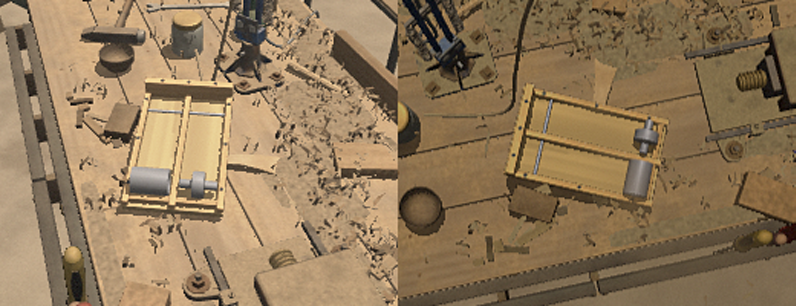

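View pics/side0.png

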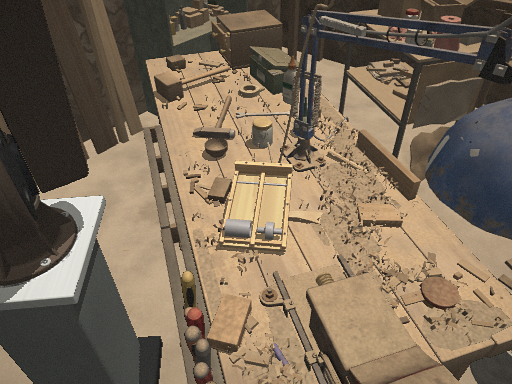

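The side view shows the pipe in the left (robot-side) lane at about (238,227) and the roller in the right lane at (270,231). The stop is near row 170, with a lamp behind and to its right at about (300,150). Next I fit the gutter pose.

```bash
cat >> h.py <<'E'
from scipy.optimize import least_squares
from scipy.spatial.transform import Rotation as R
def proj(c,P):
    m=eyes.camera_model(c);E=np.array(m["extrinsics"]);q=E[:3,:3].T@(np.asarray(P)-E[:3,3])
    return np.array([m["fx"]*q[0]/q[2]+m["cx"],m["fy"]*q[1]/q[2]+m["cy"]])
def gut(p,l): # local mm -> world m
    return np.array([p[0],p[1],.03])+R.from_euler('ZY',[p[2],-.1]).apply(np.array(l)/1000)
E
python3 - <<'E'
from h import *
L=dict(gutter_floor=[0,0,0],gutter_lip=[-108,0,0],gutter_ridge=[75,0,0],gutter_stop=[108,0,0],pipe_center=[-91,35,20],roller_center=[-91,-35,20])
D=[("side","gutter_lip",251.8,245.3),("side","gutter_ridge",262,183.6),("side","gutter_stop",266.1,177),("side","pipe_center",238,225.7),("side","roller_center",270.4,231),
("top","gutter_floor",262,189.2),("top","gutter_lip",307.5,197.2),("top","gutter_stop",223.1,174.5),("top","pipe_center",295.7,207.9),("top","roller_center",303.1,179.3)]
f=lambda p:np.concatenate([proj(c,gut(p,L[n]))-[u,v] for c,n,u,v in D])
s=least_squares(f,[.4,0,1.5],loss="soft_l1");p=s.x
print(p,np.degrees(p[2]));print(np.round(f(p).reshape(-1,2),1))
for l in ([-91,35,20],[-150,35,60],[-123,35,14],[56,35,14]): print(l,gut(p,l))
im=cv2.imread("pics/top0.png");im2=cv2.imread("pics/side0.png")
for n,i in(("top",im),("side",im2)):
  for l in ([-125,-75,0],[-125,75,0],[125,75,0],[125,-75,0],[75,-35,0],[75,35,0],[-91,35,20],[-91,-35,20]):
    u=proj(n,gut(p,l)); cv2.circle(i,(int(round(u[0]*1)),int(round(u[1]))),1,(0,0,255),-1)
cv2.imwrite("pics/fit.png",cv2.resize(np.hstack([im[130:230,180:330],im2[150:250+10,190:340][:100]]),None,fx=2.6,fy=2.6,interpolation=cv2.INTER_CUBIC))
E
```

```text
[0.55497675 0.03733711 1.32195501] 75.74244296978206
[[ 0.3 -4.4]
 [ 1.4  0.2]
 [-0.9 -2. ]
 [-0.3  2.3]
 [-2.1  0.1]
 [ 2.1 -3.4]
 [-2.8 -0.5]
 [-0.1  0.3]
 [ 0.9 -0.6]
 [-0.1  1.4]]
[-91, 35, 20] [ 0.49826344 -0.04373466  0.04081524]
[-150, 35, 60] [ 0.48282196 -0.10450203  0.07472524]
[-123, 35, 14] [ 0.49056934 -0.07401352  0.03165055]
[56, 35, 14] [0.53443342 0.09860629 0.04952073]
```

View pics/fit.png

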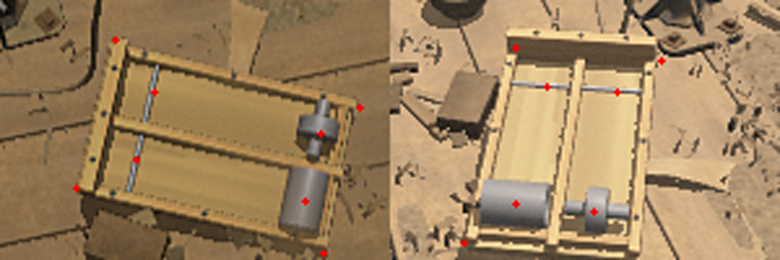

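The overlay matches to within about 4 mm, and the pipe sits in the lane on the near, robot side. I'll move to a point above and downhill of it.

```bash
python3 -m crank '[0,0,0,-40,41,0,0, 0,0,0,-40,41,0,0, 0,0,0,-40,41,0,0, 0,0,0,-40,41,0,0, 0,0,0,-40,41,0,0]'
python3 -m crank '[0,0,0,-40,41,0,0, 0,0,0,-40,41,0,0, 0,0,0,-40,41,0,0, 0,0,0,-40,41,0,0, 0,0,0,-40,41,0,0]'
python3 -m crank '[0,0,0,-40,41,0,0, 0,0,-0.178,0,0,0,0, 0,0,-0.178,0,0,0,0, 0,0,-0.178,0,0,0,0, 0,0,-0.178,0,0,0,0]'
python3 -m crank '[0,0,-0.178,0,0,0,0, 0,0,-0.178,0,0,0,0, 0,0,0,0,0,0,0, 0,0,0,0,0,0,0]'
python3 - <<'E'
from h import *
m=eyes.camera_model("wrist")
im=eyes.snapshot("wrist"); cv2.imwrite("pics/w1.png",im)
print(m)
for t in ["gutter_floor","gutter_lip","gutter_ridge","gutter_stop","pipe_center","roller_center"]:
        print(t,[(np.round(d["location"],1).tolist(),round(d["p"],2)) for d in spotter.place_of("wrist",t)[:2]])
E
```

```text
clock: 1.32
tool_pos: [0.3123, -0.4032, 0.2269]
orientation: [-180.0, 0.0, -165.5]
force: [1.7, -0.4, -0.1]
opening: 0.0437
gripper_force: 0.0
clock: 1.95
tool_pos: [0.4545, -0.1543, 0.2271]
orientation: [-180.0, 0.1, -165.4]
force: [0.3, -0.7, 1.0]
opening: 0.0009
gripper_force: 0.0
clock: 2.58
tool_pos: [0.4821, -0.1062, 0.2267]
orientation: [-180.0, 0.0, -124.3]
force: [0.2, 0.0, 0.2]
opening: 0.0002
gripper_force: 0.0
clock: 3.08
tool_pos: [0.4821, -0.1063, 0.2266]
orientation: [-180.0, 0.0, -104.5]
force: [0.0, 0.5, -0.1]
opening: 0.0007
gripper_force: 0.0
{'fx': 297.3186396354542, 'fy': 297.3186396354542, 'cx': 251.4456703809485, 'cy': 188.7929648477512, 'extrinsics': array([[-9.67996119e-01,  2.42126358e-01,  6.60177245e-02,
         4.63148321e-01],
       [ 2.50965161e-01,  9.33873691e-01,  2.54747754e-01,
        -1.74247842e-01],
       [ 2.89296261e-05,  2.63162986e-01, -9.64751389e-01,
         3.85230215e-01],
       [ 0.00000000e+00,  0.00000000e+00,  0.00000000e+00,
         1.00000000e+00]])}
gutter_floor []
gutter_lip [([221.4, 206.3], 0.95)]
gutter_ridge []
gutter_stop []
pipe_center [([252.8, 219.8], 0.58)]
roller_center [([191.4, 220.1], 0.48), ([253.4, 220.1], 0.47)]
```

View pics/w1.png

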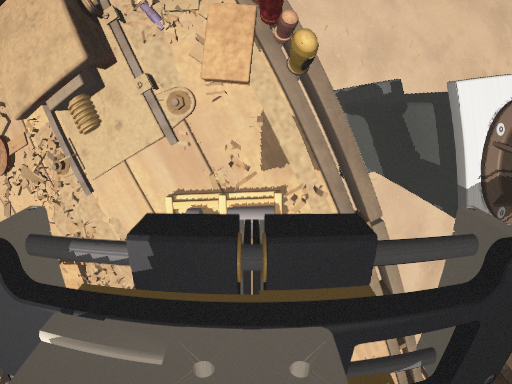

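The wrist view shows the lip end at rows 193–207, columns 166–282. The pipe shows just behind the closed fingers, centred near column 252, so the lateral alignment is good. I'll check the lip distance.

```bash
python3 - <<'E'
from h import *
m=eyes.camera_model("wrist");E=m["extrinsics"]
def pw(P):
    q=E[:3,:3].T@(P-E[:3,3]);t=np.arctan2(np.hypot(*q[:2]),q[2]);return m["fx"]*t*q[:2]/np.hypot(*q[:2])+[m["cx"],m["cy"]]
p=[0.55497675,0.03733711,1.32195501]
for l in ([-108,0,0],[-91,35,20],[-91,-35,20],[-125,75,12],[-125,-75,12],[-125,0,0],[-118,35,10]): print(l,pw(gut(p,l)).round(1))
im=cv2.imread("pics/w1.png")
cv2.imwrite("pics/w1c.png",cv2.resize(im[180:220,150:300],None,fx=5,fy=5,interpolation=cv2.INTER_CUBIC))
E
```

```text
[-108, 0, 0] [223.3 204. ]
[-91, 35, 20] [250.3 220.8]
[-91, -35, 20] [194.6 220.5]
[-125, 75, 12] [282.2 192.7]
[-125, -75, 12] [164.4 192.8]
[-125, 0, 0] [223.1 191.1]
[-118, 35, 10] [250.2 198. ]
```

View pics/w1c.png

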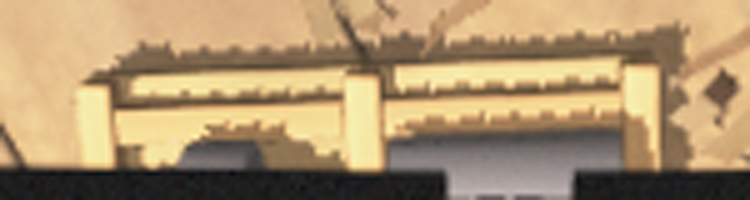

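```bash
python3 - <<'E'
from h import *
po=np.array([0.55497675,0.03733711,1.32195501]);e=gut(po,[-122.5,1,12]);y=1.351
p=np.array([0,0,y]);p[:2]=(e-gut(p,[-125,0,12]))[:2];print(p)
T=R.from_euler('xyz',[-180,0,-104.5+0],degrees=True)
ty=np.degrees(y)-180;T2=R.from_euler('xyz',[-180,0,ty],degrees=True);print("turn toolz",-np.radians(ty+104.5))
c=np.array([.4821,-.1063,.2266])
for l in ([-132,35,17],[-120.5,35,17],[58,35,17]):
    g=gut(p,l);print(l,g,"shift in final tool axes",T2.inv().apply(g-c)*1000);c=g
E
```

```text
[0.55107269 0.04084108 1.351     ]
turn toolz -0.03327641474428118
[-132, 35, 17] [ 0.4879084  -0.08136492  0.03373706] shift in final tool axes [-25.60159891  -0.23204279 192.86294019]
[-120.5, 35, 17] [ 0.49040323 -0.07019766  0.03488514] shift in final tool axes [-1.14425479e+01  1.57465181e-14 -1.14808429e+00]
[58, 35, 17] [0.5291273  0.10313766 0.05270541] shift in final tool axes [-1.77608244e+02 -5.61785115e-14 -1.78202649e+01]
```

```bash
python3 -m crank '[0,0,-0.033,0,0,0,0, 0,0,0,-15,0,40,0, 0,0,0,0,0,50,0, 0,0,0,0,0,50,0, 0,0,0,0,0,35,0]'
python3 -m crank '[0,0,0,0,0,10,0, 0,0,0,0,0,8,0, 0,0,0,0,0,0,0]'
python3 - <<'E'
from h import *
a=eyes.snapshot("wrist");b=eyes.snapshot("side")
cv2.imwrite("pics/d.png",np.vstack([cv2.resize(a[170:290,120:380],None,fx=2.3,fy=2.3),cv2.resize(b[150:270,190:320],(598,276*2),interpolation=2)[:310]]))
E
```

```text
clock: 4.05
tool_pos: [0.4845, -0.0918, 0.0497]
orientation: [179.9, -0.0, -102.3]
force: [0.4, -1.0, -0.1]
opening: 0.0006
gripper_force: 0.0
clock: 4.42
tool_pos: [0.4859, -0.0916, 0.0342]
orientation: [-179.9, 0.0, -102.4]
force: [-0.4, 0.2, 0.3]
opening: 0.0001
gripper_force: 0.0
```

View pics/d.png

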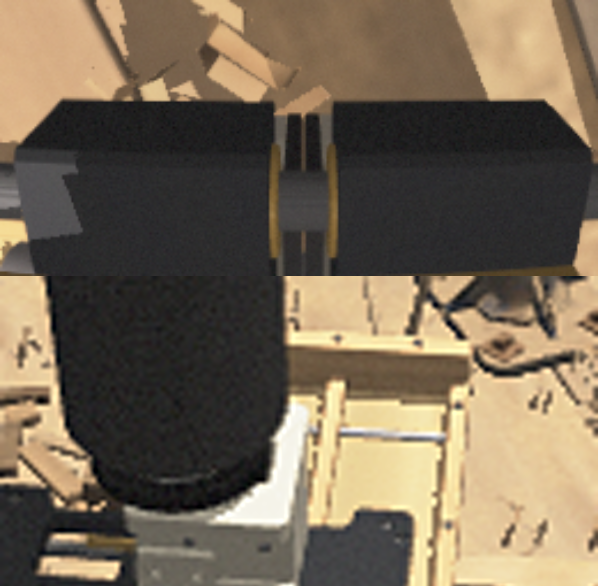

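```bash
python3 -m crank '[0,0,0,-5,0,0,0.2, 0,0,0,-5,0,0,0.2, 0,0,0,-5,0,-1,0.2, 0,0,0,-5,0,0,0.2, 0,0,0,-5,0,-1,0.2]'
python3 -m crank '[0,0,0,-6,0,-0.6,0.2, 0,0,0,-8,0,-0.8,0.2, 0,0,0,-10,0,-1,0.2, 0,0,0,-10,0,-1,0.2, 0,0,0,-10,0,-1,0.2]'
python3 - <<'E'
from h import *
a=eyes.snapshot("top");eyes.snapshot("side");eyes.snapshot("wrist")
for c in("top","side","wrist"):
  for t in("pipe_center","roller_center"): print(c,t,[(np.round(d["location"],1).tolist(),round(d["p"],2)) for d in spotter.place_of(c,t)[:2]])
cv2.imwrite("pics/e.png",cv2.resize(a[120:240,170:340],None,fx=4,fy=4,interpolation=2))
E
```

```text
clock: 5.15
tool_pos: [0.4907, -0.0669, 0.0355]
orientation: [180.0, -0.0, -102.4]
force: [-0.2, -0.7, -0.0]
opening: 0.018
gripper_force: 0.2
clock: 5.78
tool_pos: [0.5003, -0.0235, 0.04]
orientation: [-180.0, -0.0, -102.4]
force: [0.2, 0.7, 0.3]
opening: 0.0178
gripper_force: 0.2
top pipe_center []
top roller_center []
side pipe_center [([240.9, 210.3], 0.64)]
side roller_center [([267.8, 230.2], 0.72)]
wrist pipe_center [([248.8, 290.3], 0.66)]
wrist roller_center [([123.5, 200.4], 0.85)]
```

View pics/e.png

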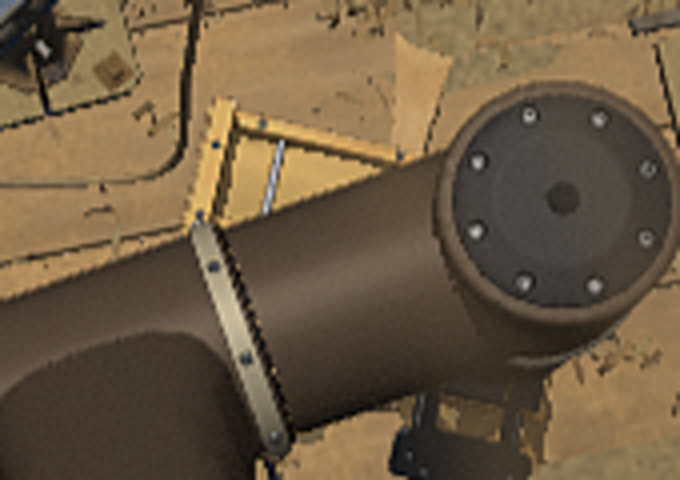

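The top view is blocked by the arm, but the side network puts the pipe at (241,210), up from row 226. It is rolling up ahead of the fingers and the roller is unmoved. I'll keep pushing.

```bash
python3 -m crank '[0,0,0,-11,0,-1.1,0.2, 0,0,0,-11,0,-1.1,0.2, 0,0,0,-11,0,-1.1,0.2, 0,0,0,-11,0,-1.1,0.2, 0,0,0,-11,0,-1.1,0.2]'
python3 -m crank '[0,0,0,-10,0,-1,0.2, 0,0,0,-10,0,-1,0.2, 0,0,0,-8,0,-0.8,0.2, 0,0,0,-6,0,-0.6,0.2, 0,0,0,-5,0,-0.5,0.2]'
python3 - <<'E'
from h import *
eyes.snapshot("side");eyes.snapshot("wrist")
for c in("side","wrist"):
  for t in("pipe_center","roller_center"): print(c,t,[(np.round(d["location"],1).tolist(),round(d["p"],2)) for d in spotter.place_of(c,t)[:2]])
p=[0.55107269,0.04084108,1.351]
for x in (30,50,60,70,87):print(x,proj("side",gut(p,[x,35,20])).round(1))
E
```

```text
clock: 6.85
tool_pos: [0.5121, 0.0304, 0.0455]
orientation: [-180.0, 0.0, -102.4]
force: [-0.3, -0.9, 0.9]
opening: 0.0173
gripper_force: 0.2
clock: 7.48
tool_pos: [0.5203, 0.0678, 0.0494]
orientation: [180.0, -0.0, -102.4]
force: [-0.4, -0.7, 0.2]
opening: 0.0174
gripper_force: 0.2
side pipe_center [([228.6, 326.7], 0.65), ([261.5, 141.4], 0.4)]
side roller_center [([269.8, 232.6], 0.49), ([252.2, 244.0], 0.42)]
wrist pipe_center [([249.7, 285.4], 0.8)]
wrist roller_center [([122.6, 43.0], 0.57)]
30 [244.7 189.2]
50 [245.8 183.5]
60 [246.4 180.7]
70 [247.  177.9]
87 [247.9 173.3]
```

```bash
python3 -m crank '[0,0,0,-4,0,-0.4,0.2, 0,0,0,-4,0,-0.4,0.2, 0,0,0,-3,0,-0.3,0.2, 0,0,0,-3,0,-0.3,0.2]'
python3 -m crank '[0,0,0,-3,0,-0.3,0.2, 0,0,0,-3,0,-0.3,0.2]'
python3 -m crank '[0,0,0,-3,0,-0.3,0.2, 0,0,0,-3,0,-0.3,0.2]'
python3 -m crank '[0,0,0,-3,0,-0.3,0.2]'
python3 -m crank '[0,0,0,-2,0,-0.2,0.2]'
```

```text
clock: 8.28
tool_pos: [0.5227, 0.0805, 0.0508]
orientation: [179.9, -0.1, -102.4]
force: [-0.7, -3.0, 2.1]
opening: 0.0177
gripper_force: 1.5
clock: 8.52
tool_pos: [0.5248, 0.0876, 0.0514]
orientation: [-180.0, 0.0, -102.4]
force: [0.2, -0.9, -0.3]
opening: 0.0173
gripper_force: 0.2
clock: 8.78
tool_pos: [0.526, 0.0934, 0.052]
orientation: [-180.0, 0.0, -102.4]
force: [-0.4, 0.5, -0.3]
opening: 0.0172
gripper_force: 0.0
clock: 8.9
tool_pos: [0.5266, 0.0962, 0.0523]
orientation: [-180.0, 0.0, -102.4]
force: [-0.2, -0.7, -0.0]
opening: 0.0176
gripper_force: 0.0
clock: 9.02
tool_pos: [0.527, 0.0981, 0.0525]
orientation: [-180.0, 0.0, -102.4]
force: [0.1, 0.9, 0.5]
opening: 0.0177
gripper_force: 0.0
```

```bash
python3 -m crank '[0,0,0,-2,0,-0.2,0.2, 0,0,0,-2,0,-0.2,0.2, 0,0,0,0,0,0,0.2]'
python3 -m crank '[0,0,0,8,0,0,0.2, 0,0,0,30,0,0,0.2, 0,0,0,0,0,-30,0.2, 0,0,0,0,0,-50,0.2, 0,0,0,0,0,-50,0.2]'
python3 -m crank '[0,0,0,40,0,0,0.2, 0,0,0,50,0,0,0.2, 0,0,0,50,0,0,0.2, 0,0,0,50,0,0,0.2, 0,0,0,50,0,0,0.2]'
python3 - <<'E'
from h import *
a=eyes.snapshot("side");b=eyes.snapshot("top")
for c in("side","top"):
  for t in("pipe_center","roller_center"): print(c,t,[(np.round(d["location"],1).tolist(),round(d["p"],2)) for d in spotter.place_of(c,t)[:2]])
print(proj("top",gut([0.55107269,0.04084108,1.351],[87,35,20])))
cv2.imwrite("pics/f.png",np.hstack([cv2.resize(x,None,fx=3,fy=3,interpolation=2) for x in(a[140:260,195:325],b[120:240,190:320])]))
E
```

```text
clock: 9.4
tool_pos: [0.5274, 0.1009, 0.0528]
orientation: [180.0, -0.1, -102.4]
force: [0.9, -4.0, 0.6]
opening: 0.0176
gripper_force: 2.2
clock: 10.02
tool_pos: [0.5193, 0.0642, 0.1842]
orientation: [180.0, 0.0, -102.4]
force: [0.8, 1.4, -0.3]
opening: 0.0173
gripper_force: 0.0
clock: 10.65
tool_pos: [0.4676, -0.1713, 0.1831]
orientation: [-179.9, 0.0, -102.4]
force: [0.4, 0.6, 0.6]
opening: 0.0177
gripper_force: 0.0
side pipe_center [([248.8, 173.8], 0.49)]
side roller_center [([266.6, 230.4], 0.65)]
top pipe_center [([229.7, 193.8], 0.81)]
top roller_center []
[226.54060754 191.64232218]
```

View pics/f.png

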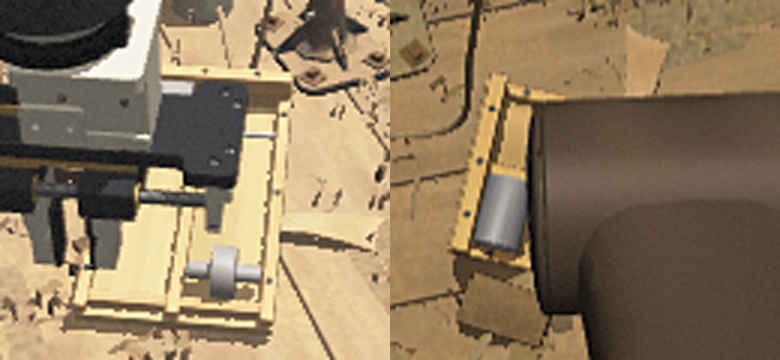

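The top view shows the pipe parked against the stop at (230,194). The side view shows the roller still at the lip and the gripper clear of everything.

```bash
python3 -c "
from h import *
print(ctrl.close_job())"
```

```text
the job is handed in; nothing more can be done
None
```

I pushed the pipe up its lane and over the ridge, and it stayed parked at the top stop after the gripper backed off; the stepped roller is still at the bottom, and the job was handed in about 11 s into the run.

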